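# Square the device case into the labelling jig

### The job

Square up the black device case in the labelling jig: push it along the desk with the fingers until its long side lies flush against the long aluminium fence and its end is up against the aluminium stop block, then back away. Only push it: do not lift or tip it, and leave the jar, the power adapter, the circuit board and the screwdriver where they are.

Things in the scene. Friction and masses are not known exactly. Their poses are not given: they have to be found in the camera images.
- case: Loose black plastic device case, a flat box 62 (its x) by 100 (its y, the long way) by 26 mm high, about 0.25 kg, with a grey panel on top. It starts lying flat on the desk in front of the fence (on the robot's side), its middle 73 to 106 mm from the fence face and turned by up to 0.4 rad from the fence's direction. Origin: centre of its underside; z up. Either long side may face the fence.
- fence: Fixed aluminium bar on the desk, 22 mm thick, 460 mm long, 30 mm high: the long fence of the jig. Origin: on the desk at the middle of its front face (the face towards the robot). Its y runs along the bar; its x points out of the front face into the bar, away from the robot, so the desk in front of the fence has negative x. Its place and yaw vary (up to 0.25 rad). Wherever it stands, it does not move.
- stop: Fixed aluminium stop block of the jig, 70 (its x) by 24 (its y) by 30 mm high, its axes parallel to the fence's. It stands square in front of the fence, 190 mm along it from the middle, at the left or at the right end (varies), its back end nearly touching the fence. Origin: centre of its underside. The case's end (62 mm wide side) goes against its face that looks to the middle of the fence.
- jar: Loose small white screw-top jar, 42 mm diameter, 50 mm high, standing in front of the fence at the end where the stop is not, 190 mm along it from the middle. Leave it. Origin: centre of its underside.
- board: Loose green circuit board with metal connectors, 60 by 95 mm, 20 mm high in all, lying on the desk nearer the robot at one side. Leave it. Origin: centre of its underside.
- adapter: Loose white power adapter, 48 by 75 by 30 mm, lying on the desk nearer the robot at the other side. Leave it. Origin: centre of its underside.
- driver: Loose screwdriver, 170 mm long, lying beyond the fence. Leave it. Its x runs along the shaft, roughly left to right.

How it is judged:
At the end, for the whole second after the job is handed in: The case lies flat and at rest on the desk, its long side within 2.5 mm of the fence and parallel to it within 0.035 rad (2 degrees), its end within 2.5 mm of the stop's inner face (x of case in the frame of fence above -0.0335 m and y of case in the frame of fence between -0.14 and 0.14 m and y of case in the frame of stop between -0.0645 and 0.0645 m and angle between the x axis of case and the x axis of fence, either way round below 0.035 rad and angle between case's own z axis and vertical below 0.05 rad and height (world z) of case below 0.003 m and linear speed of case below 0.01 m/s); the robot touches nothing.
It fails at once if the case is lifted more than 8 mm off the desk or tipped by more than 0.15 rad (height (world z) of case above 0.008 m or angle between case's own z axis and vertical above 0.15 rad).
It fails at once if the jar is moved by more than 20 mm or tipped (distance of jar from where it was at the start of the episode above 0.02 m or angle between jar's own z axis and vertical above 0.4 rad).
It fails at once if the circuit board is moved by more than 20 mm or tipped (distance of board from where it was at the start of the episode above 0.02 m or angle between board's own z axis and vertical above 0.4 rad).
It fails at once if the power adapter is moved by more than 20 mm or tipped (distance of adapter from where it was at the start of the episode above 0.02 m or angle between adapter's own z axis and vertical above 0.4 rad).
It fails at once if the screwdriver is moved by more than 20 mm (distance of driver from where it was at the start of the episode above 0.02 m).
It also fails if it takes over 48 s, if anything falls off the work surface, if the arm or the gripper's body presses on something with over 40 N, if the wrist force passes 120 N, or if a joint passes its speed limit or range.

### The arm

A 7-joint arm with a two-finger parallel gripper is mounted at the origin on the work surface. World frame = base frame: x ahead of the robot, y to its left, z up, the work surface at z = 0. Lengths are in m, angles in rad, forces in N, time in s.
With the tool pointing down it reaches from about 0.4 to 0.85 m from the base axis. Payload 10.4 kg.
Tool frame: the origin (TCP) lies on the centre line of the jaws, within the pads' length; the fingertips stand 25 mm ahead of it and the grasp point (between the pads) lies 6 mm ahead of it (manip.finger_overhang is the distance from the TCP to the fingertips, in m); z points along the fingers, y is the line along which they close (so a half turn about z gives the same grasp; the last joint's range is limited). The gripper opens to 85 mm and grips with 20 to 120 N. Pads are 22 mm wide; open, the fingers measure 114 mm over their backs; the gripper's body (76 mm by 85 mm) begins 54 mm behind the grasp point. The pads swing forward as they close: fully open they stand 13 mm farther back than shut.
Start: joints at [-1.372, 0.332, -0.065, 1.46, 0.022, 1.35, -0.088], TCP at [0.137, 0.61, 0.256] pointing down, gripper open.
Joint ranges: [-2.6, 2.6], [-0.5, 2.12], [-1.47, 1.34], [0.16, 2.42], [-1.27, 4.41], [0.06, 2.06], [-2.6, 2.6]. Speed limits (rad/s): [2.22, 2.22, 2.79, 2.79, 3.14, 3.14, 3.14].

### API

Orientations are given as a unit quaternion [w, x, y, z].
In Python, from rig import readout, get_image, order, boxes_of, silhouettes, manip gives the robot as it stands.
- The arm moves only by the tool servo_tool, never from a script. Its arguments are lists of equal length, an entry for each row: "xyz": the shift along the tool's x, y, z in m, a list of three; "angular": the turn, a rotation vector about the tool's x, y, z in rad, a list of three. A call has 1 to 20 rows; each row shifts and turns the commanded pose from where the row before left it, along the tool's axes as they then stand; what a row does not reach is not made up. A row lasts 1/8 s, in which the tool goes at most 62.5 mm and 10.7 degrees, less where a joint would pass 70% of its speed; a pose out of reach is approached as far as the arm can. A call with a gripper value outside its range is refused whole. "jaw" is the opening, from 0 (shut) to 1 (fully open), set as the call begins (left out, the last holds). The fingers move at their own pace and stop on an object; "newtons" is the grip in N (left out, the last holds). Time passes only in rows, so rows that do not move let the fingers close. It gives the time, the measured TCP pose, the force, the opening and the grip force at its end, in the units of the state.
- readout.observe(): the state, without advancing time (a new reading comes with each control period).
- get_image(name): name is "side" or "top" or "wrist"; returns a dict with "pixels" (384x512x3 uint8, blue, green, red), "intrinsics" (3x3 intrinsics, pixels), "dist_coeffs" ([k1, k2, p1, p2, k3] as OpenCV has them; the pictures are not rectified), "R" (3x3) and "t" (3): a world point X has camera coordinates R X + t. Camera axes: x right, y down, z forward; pixel columns grow to the right and rows downward; lengths in m; the calibration is good to about 2 mm. A picture is of the moment at which its call begins. There is no depth.
- order.close_job(): hands the job in; it is judged then, once.
Trained networks look in a picture, given as the dict that the camera call returned (one of the last four; its "shot" number tells which), for a name from the list of things; names that differ only in an ending like _2 or _b are one class to them, and where a whole thing is asked for, a point or a joint stands for the part that bears it (a point fixed in the world has none). Each returns a list of dicts, best first, with "conf" (0 to 1); they miss things now and then, are a little off and sometimes report something else, mostly with a low value. They report only what shows in the picture. A call takes as long as a camera call.
- boxes_of(target, picture): "box" ([left, top, right, bottom] in pixels, round what is visible of it).
- silhouettes(target, picture): "region" (384x512 bool, what is visible of it) and "box" ([left, top, right, bottom] in pixels, round what is visible of it).
The state is a dict: "time": time; "joint_positions": joint angles; "joint_velocities": joint speeds; "joint_efforts": joint torques, N m; "position": TCP position; "ee_rot": TCP orientation; "force": force on the tool from outside, world axes, zero at the start; "moment": the same for the moment, N m; "opening": opening from 0.0 (shut) to 1.0 (fully open); "grip_force": force on a finger pad.
Only numpy, scipy, OpenCV 4.12 (cv2) and the standard library are available. Lean on these libraries where they do the work, as an engineer would, in place of code of your own. Each camera call takes 0.05 s, during which the arm holds its last target. There are 200 camera calls.

## Working session

There is one attempt and no reset: what is moved stays moved. The work goes in short steps, Python scripts to look and compute and a tool call to move; the robot and the scene stay as the last step left them, time stands still between calls to the robot, and variables do not carry over. Pictures are saved under pics/ and viewed, at most 10 in all, crops included, and the job is handed in when it is done.

Besides the shell and the picture viewer there is one more tool, called after ">>>" as name(argument=value, ...) on one line, values as JSON. servo_tool: Moves the arm, as the interface text tells. Its arguments: {"type":"object","properties":{"xyz":{"type":"array","items":{"type":"array","items":{"type":"number"}}},"angular":{"type":"array","items":{"type":"array","items":{"type":"number"}}},"jaw":{"type":"number"},"newtons":{"type":"number"}},"required":["xyz","angular"]}

```bash
mkdir -p pics; cat > h.py <<'E'
import numpy as np, cv2
from rig import readout, get_image, order, boxes_of, silhouettes, manip
def ray(p,uv,z):
    uv=np.array(uv,float).reshape(-1,1,2)
    n=cv2.undistortPoints(uv,np.array(p["intrinsics"]),np.array(p["dist_coeffs"])).reshape(-1,2)
    R=np.array(p["R"]);t=np.array(p["t"])
    d=np.c_[n,np.ones(len(n))]@R; c=-R.T@t
    return c+d*((z-c[2])/d[:,2])[:,None]
def proj(p,X):
    return cv2.projectPoints(np.array(X,float).reshape(-1,3),cv2.Rodrigues(np.array(p["R"]))[0],np.array(p["t"],float),np.array(p["intrinsics"]),np.array(p["dist_coeffs"]))[0].reshape(-1,2)
E
python3 - <<'E'
from h import *
s=readout.observe();print(s, manip.finger_overhang)
H=dict(case=.026,fence=.03,stop=.03,jar=.05,board=.01,adapter=.03,driver=.02)
for n in ["top","side"]:
    p=get_image(n);cv2.imwrite(f"pics/{n}0.png",p["pixels"])
    print(n,-np.array(p["R"]).T@np.array(p["t"]))
    for k,h in H.items():
        for r in silhouettes(k,p)[:2]:
            c=np.argwhere(r["region"])[:,::-1]
            if len(c)<5: continue
            q=ray(p,c,h)[:,:2].astype(np.float32)
            print(k,round(r["conf"],2),np.round(r["box"]),[np.round(v,3) for v in cv2.minAreaRect(q)], np.round(cv2.boxPoints(cv2.minAreaRect(q)),3).tolist())
E
```

```text
{'time': 0.0, 'joint_positions': array([-1.37161232,  0.33287353, -0.06469011,  1.46095541,  0.02158502,
        1.34990475, -0.08851747]), 'joint_velocities': array([ 0.00182808,  0.00013445, -0.00026522,  0.00103242,  0.00087848,
        0.00035117, -0.00048354]), 'joint_efforts': array([ 3.89189936e-04, -6.25454092e+01,  4.94465546e-02, -3.91611564e+01,
        1.62970321e-02,  9.93910013e-03, -2.00865986e-05]), 'position': array([0.13741026, 0.60935081, 0.25550811]), 'ee_rot': array([-5.18315410e-05,  1.10669223e-01,  9.93857032e-01, -7.21261509e-04]), 'force': array([ 0.11280885, -0.81863203,  0.55850171]), 'moment': array([ 0.00863241, -0.01795354, -0.04465747]), 'grip_force': 0.0, 'opening': 1.002508847810786} 0.025
top [ 0.43681708 -0.01237386  1.17983717]
stop 0.52 [302. 166. 319. 192.] [array([ 0.628, -0.139]), array([0.071, 0.027]), np.float64(13.561)] [[0.5899999737739563, -0.1340000033378601], [0.5960000157356262, -0.1599999964237213], [0.6660000085830688, -0.14300000667572021], [0.6589999794960022, -0.11699999868869781]]
jar 0.5 [156. 204. 177. 221.] [array([0.538, 0.22
[... 2865 characters left out ...]
0.367000013589859], [0.43700000643730164, -0.3869999945163727], [0.46799999475479126, -0.29499998688697815], [0.4099999964237213, -0.2750000059604645]]
board 0.35 [289. 153. 334. 187.] [array([0.789, 0.051]), array([0.034, 0.174]), np.float64(1.712)] [[0.7699999809265137, 0.13699999451637268], [0.7749999761581421, -0.035999998450279236], [0.8090000152587891, -0.03500000014901161], [0.8040000200271606, 0.1379999965429306]]
adapter 0.61 [133. 154. 157. 177.] [array([0.413, 0.3  ]), array([0.056, 0.109]), np.float64(3.111)] [[0.38199999928474426, 0.3529999852180481], [0.3880000114440918, 0.24500000476837158], [0.4440000057220459, 0.24799999594688416], [0.43799999356269836, 0.35600000619888306]]
```

View pics/top0.png

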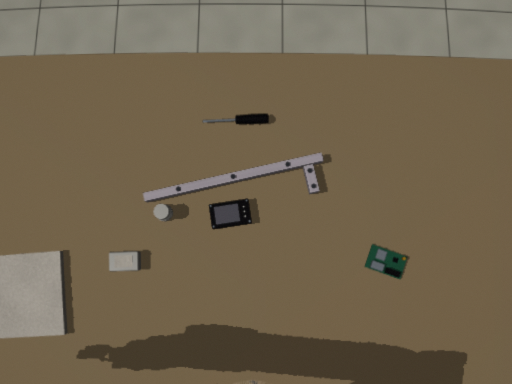

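View pics/side0.png

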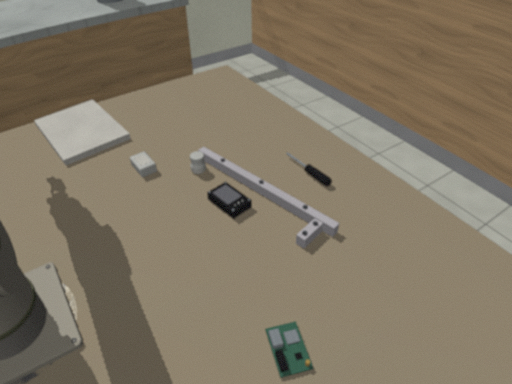

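The top view shows the fence running from (145,197) to (322,158), with the stop at (312,178) at its right end. The case is at (230,214), the jar at (163,212), the adapter at (124,261) and the board at (386,261). Next I'll fit box models to the case, fence and stop.

View pics/m.png

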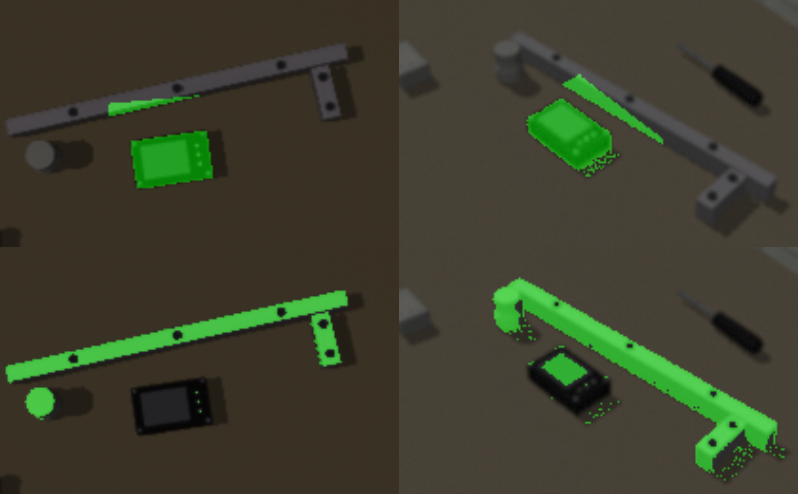

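The masks are good, but they also pick up the jar, the case panel and a sliver of fence. I'll remove those by keeping only the wanted connected components and fit again.

```bash
cat >> fit.py <<'E'
def fitcase(V,x0):
    M=[]
    for p in V:
        b=p["pixels"].astype(int); roi=np.zeros(b.shape[:2],np.uint8); hull(roi,p,box(*x0,0,0,.13,.17,.03))
        m=((b[...,2]-b[...,0]<22)&(b.max(2)<110)&(roi>0)).astype(np.uint8)
        m=cv2.morphologyEx(m,cv2.MORPH_OPEN,np.ones((3,3)))
        n,l,s,_=cv2.connectedComponentsWithStats(m); M.append((cv2.morphologyEx((l==1+s[1:,4].argmax()).astype(np.uint8),cv2.MORPH_CLOSE,np.ones((15,15)))).astype(float))
    return [(np.round(x,4),round(f,1)) for x,f in (fit(v,m,CASE,x0) for v,m in((V,M),(V[:1],M[:1]),(V[1:],M[1:])))]
def fitjig(V,x0):
    M=[]
    for p in V:
        b=p["pixels"].astype(int); roi=np.zeros(b.shape[:2],np.uint8)
        for q in JIG(-1):
            hull(roi,p,box(*x0,q[0],q[1],q[2]+.02,q[3]+.02,.035))
        m=((b[...,2]-b[...,0]<22)&(b.max(2)>95)&(roi>0)).astype(np.uint8)
        m=cv2.morphologyEx(cv2.morphologyEx(m,cv2.MORPH_OPEN,np.ones((2,2))),cv2.MORPH_CLOSE,np.ones((3,3)))
        M.append(m.astype(float))
    return [(np.round(x,4),round(f,1)) for x,f in (fit(v,m,JIG(-1),x0) for v,m in((V,M),(V[:1],M[:1]),(V[1:],M[1:])))]
def infence(c,f):
    d=np.array(c[:2])-f[:2]; a=f[2]; return np.array([np.cos(a)*d[0]+np.sin(a)*d[1],-np.sin(a)*d[0]+np.cos(a)*d[1],c[2]-a])
E
python3 - <<'E'
from fit import *
V=[get_image("top"),get_image("side")]
c=fitcase(V,np.array([.532,.05,.12])); j=fitjig(V,np.array([.606,.04,.235]))
print(c);print(j)
for a,b in zip(c,j): print(np.round(infence(a[0],b[0]),4))
E
```

```text
[(array([0.5397, 0.06  , 0.148 ]), np.float64(211.2)), (array([0.5401, 0.0612, 0.166 ]), np.float64(88.6)), (array([0.5401, 0.0578, 0.1095]), np.float64(99.7))]
[(array([0.6203, 0.0507, 0.2346]), np.float64(1571.1)), (array([0.6195, 0.0504, 0.2426]), np.float64(1101.1)), (array([0.6199, 0.0523, 0.2365]), np.float64(454.9))]
[-0.0762  0.0278 -0.0866]
[-0.0745  0.0296 -0.0766]
[-0.0763  0.024  -0.127 ]
```

>>> servo_tool(xyz=[[-0.0278,-0.0301,0],[-0.0278,-0.0301,0],[-0.0278,-0.0301,0],[-0.0278,-0.0301,0],[-0.0278,-0.0301,0],[-0.0278,-0.0301,0],[-0.0278,-0.0301,0],[-0.0278,-0.0301,0],[-0.0278,-0.0301,0],[-0.0278,-0.0301,0],[-0.0278,-0.0301,0],[-0.0278,-0.0301,0],[-0.0278,-0.0301,0],[-0.0278,-0.0301,0],[-0.0278,-0.0301,0],[-0.0278,-0.0301,0],[0,0,0],[0,0,0],[0,0,0],[0,0,0]], angular=[[0,0,0],[0,0,0],[0,0,0],[0,0,0],[0,0,0],[0,0,0],[0,0,0],[0,0,0],[0,0,0],[0,0,0],[0,0,0],[0,0,0],[0,0,0],[0,0,0],[0,0,0],[0,0,-0.115],[0,0,-0.115],[0,0,-0.115],[0,0,-0.115],[0,0,0]], jaw=0.55)

```text
time: 3.5
position: [0.4655, 0.042, 0.2564]
ee_rot: [0.0, -0.118, 0.993, 0.0]
force: [1.1, -0.0, 0.5]
opening: 0.548
grip_force: 0.0
```

The arm is on target. I'll check with the wrist camera before descending.

```bash
python3 - <<'E'
from fit import *
p=get_image("wrist"); im=p["pixels"].copy()
for X in (box(.540,.060,.15,*CASE[0]),*[box(.620,.051,.237,*q) for q in JIG(-1)]):
    cv2.polylines(im,[np.int32(cv2.convexHull(proj(p,X).astype(np.float32)))],True,(0,0,255),1)
cv2.imwrite("pics/w1.png",im)
E
```

```text
(no output)
```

View pics/w1.png

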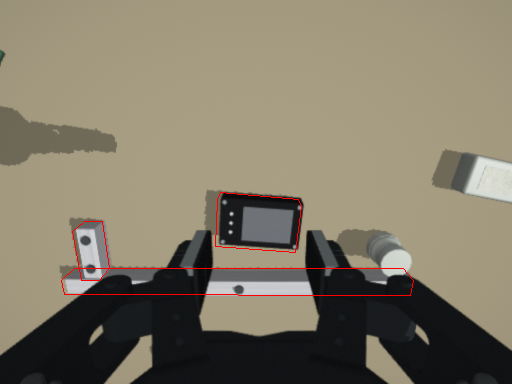

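The projected models match the picture: case at (258,222), fence along row 280, stop at (90,250). Now descend.

>>> servo_tool(xyz=[[0,0,0.04],[0,0,0.04],[0,0,0.04],[0,0,0.04],[0,0,0.035],[0,0,0.02],[0,0,0.01],[0,0,0]], angular=[[0,0,0],[0,0,0],[0,0,0],[0,0,0],[0,0,0],[0,0,0],[0,0,0],[0,0,0]])

```text
time: 4.55
position: [0.4654, 0.042, 0.0312]
ee_rot: [-0.0, -0.118, 0.993, -0.0]
force: [-0.0, 0.9, -0.0]
opening: 0.553
grip_force: 0.0
```

>>> servo_tool(xyz=[[-0.01,0,0],[-0.01,0,0],[-0.008,0,0],[-0.006,0,0],[-0.006,0,0],[-0.006,0,0],[-0.006,0,0],[-0.006,0,0],[-0.006,0,0],[0,0,0]], angular=[[0,0,0],[0,0,0],[0,0,0],[0,0,0],[0,0,0],[0,0,0],[0,0,0],[0,0,0],[0,0,0],[0,0,0]])

```text
time: 5.8
position: [0.5283, 0.0574, 0.0314]
ee_rot: [0.0, -0.119, 0.993, -0.0]
force: [-0.2, 0.4, 0.3]
opening: 0.547
grip_force: 0.0
```

```bash
python3 - <<'E'
from fit import *
V=[get_image("top"),get_image("side")]
im=[]
for p in V:
    i=p["pixels"].copy(); u=proj(p,[[.57,.05,.03]])[0].astype(int)
    im.append(cv2.resize(i[u[1]-60:u[1]+60,max(0,u[0]-80):u[0]+80],(400,300)))
cv2.imwrite("pics/a.png",np.hstack(im))
E
```

```text
(no output)
```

View pics/a.png

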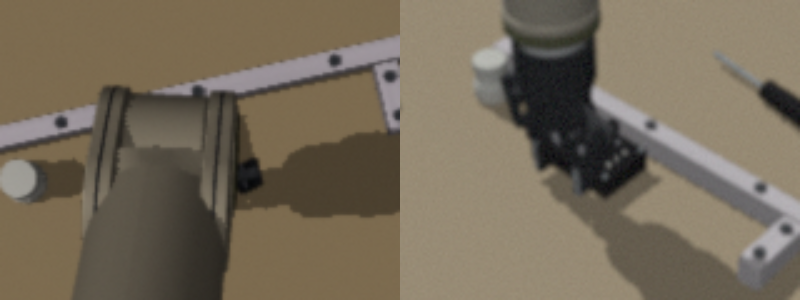

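The case is square to the fingers with a gap of about 15 mm left, and the jar and stop are untouched. I'll push on until it's almost flush, then back off and rise.

>>> servo_tool(xyz=[[-0.005,0,0],[-0.005,0,0],[-0.004,0,0],[0,0,0]], angular=[[0,0,0],[0,0,0],[0,0,0],[0,0,0]])

```text
time: 6.4
position: [0.5418, 0.0606, 0.0313]
ee_rot: [0.0, -0.119, 0.993, -0.0]
force: [-0.6, -0.2, 0.7]
opening: 0.546
grip_force: 0.0
```

>>> servo_tool(xyz=[[0.005,0,0],[0.02,0,0],[0.005,0,-0.03],[0,0,-0.05],[0,0,-0.05],[0,0.04,0],[0,0.04,0],[0,0.03,0],[0,0,0]], angular=[[0,0,0],[0,0,0],[0,0,0],[0,0,0],[0,0,0],[0,0,0],[0,0,0],[0,0,0],[0,0,0]])

```text
time: 7.52
position: [0.4852, 0.1627, 0.1612]
ee_rot: [0.0, -0.121, 0.993, 0.0]
force: [0.4, -0.5, 0.1]
opening: 0.554
grip_force: 0.0
```

```bash
python3 - <<'E'
from fit import *
f=np.array([.620,.051,.237])
V=[get_image("top"),get_image("side")]
p=get_image("wrist"); im=p["pixels"].copy()
c,s=np.cos(f[2]),np.sin(f[2]); x0=np.array([f[0]-c*.034-s*.028,f[1]-s*.034+c*.028,.237])
for r in fitcase(V,x0): print(r,np.round(infence(r[0],f),4))
for X in (box(*x0,*CASE[0]),*[box(*f,*q) for q in JIG(-1)]):
    cv2.polylines(im,[np.int32(cv2.convexHull(proj(p,X).astype(np.float32)))],True,(0,0,255),1)
cv2.imwrite("pics/w2.png",im)
q=readout.observe()["position"]; print(np.round(infence([*q[:2],0],f),4))
E
```

```text
(array([0.5845, 0.0736, 0.2307]), np.float64(326.7)) [-0.0292  0.0303 -0.0063]
(array([0.5842, 0.0738, 0.2269]), np.float64(56.9)) [-0.0294  0.0306 -0.0101]
(array([0.5852, 0.0727, 0.2164]), np.float64(265.1)) [-0.0287  0.0293 -0.0206]
[-0.1046  0.1366 -0.237 ]
```

View pics/w2.png

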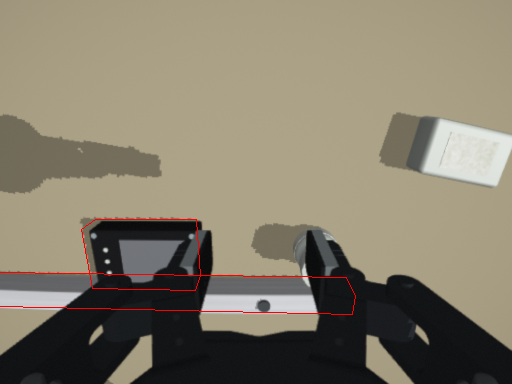

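The picture shows the case at (145,250), close to the fence along row 275, and the jar at (310,245). Next I'll close the fingers above and come down beside the left end of the case, between it and the jar.

>>> servo_tool(xyz=[[-0.03,-0.01,0],[-0.03,-0.01,0],[-0.012,0,0],[0,0,0],[0,0,0],[0,0,0.03],[0,0,0.03],[0,0,0.03],[0,0,0.025],[0,0,0.015],[0,0,0]], angular=[[0,0,0.005],[0,0,0],[0,0,0],[0,0,0],[0,0,0],[0,0,0],[0,0,0],[0,0,0],[0,0,0],[0,0,0],[0,0,0]], jaw=0)

```text
time: 9.05
position: [0.5601, 0.1576, 0.0309]
ee_rot: [-0.001, -0.116, 0.993, -0.0]
force: [0.1, 0.1, 1.0]
opening: 0.002
grip_force: 0.0
```

>>> servo_tool(xyz=[[0,-0.01,0],[0,-0.01,0],[0,-0.008,0],[0,-0.008,0],[0,-0.008,0],[0,-0.008,0],[0,-0.008,0],[0,-0.008,0],[0,-0.008,0],[0,-0.008,0],[0,-0.008,0],[0,-0.008,0],[0,0,0]], angular=[[0,0,0],[0,0,0],[0,0,0],[0,0,0],[0,0,0],[0,0,0],[0,0,0],[0,0,0],[0,0,0],[0,0,0],[0,0,0],[0,0,0],[0,0,0]])

```text
time: 10.68
position: [0.5839, 0.0586, 0.031]
ee_rot: [-0.0, -0.115, 0.993, -0.001]
force: [0.1, 0.0, 0.2]
opening: -0.001
grip_force: 0.0
```

```bash
python3 - <<'E'
from fit import *
f=np.array([.620,.051,.237])
q=readout.observe()["position"]; print(np.round(infence([*q[:2],0],f),4))
im=[]
for n in("top","side"):
    p=get_image(n);i=p["pixels"]; u=proj(p,[[.60,-.03,.03]])[0].astype(int)
    im.append(cv2.resize(i[u[1]-60:u[1]+60,max(0,u[0]-80):u[0]+80],(400,300)))
cv2.imwrite("pics/b.png",np.hstack(im))
E
```

```text
[-0.0333  0.0158 -0.237 ]
```

View pics/b.png

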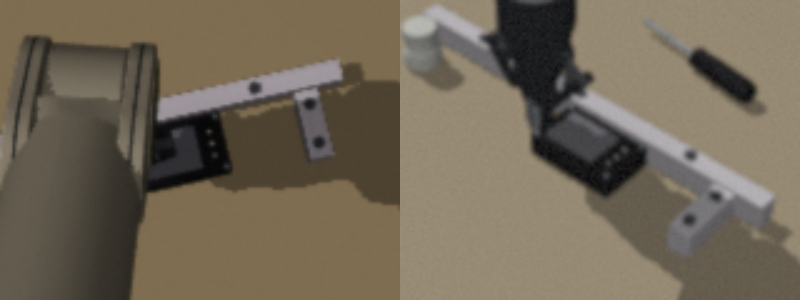

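The case slides straight and almost flush, with roughly 75 mm to the stop. Continuing, slower at the end.

>>> servo_tool(xyz=[[0,-0.008,0],[0,-0.008,0],[0,-0.008,0],[0,-0.008,0],[0,-0.008,0],[0,-0.008,0],[0,-0.008,0],[0,-0.008,0],[0,-0.005,0],[0,-0.003,0],[0,0,0]], angular=[[0,0,0],[0,0,0],[0,0,0],[0,0,0],[0,0,0],[0,0,0],[0,0,0],[0,0,0],[0,0,0],[0,0,0],[0,0,0]])

```text
time: 12.15
position: [0.6007, -0.01, 0.0313]
ee_rot: [0.0, -0.116, 0.993, -0.0]
force: [-0.2, 0.0, 0.7]
opening: -0.002
grip_force: 0.0
```

>>> servo_tool(xyz=[[0,-0.002,0],[0,-0.002,0],[0,0,0]], angular=[[0,0,0],[0,0,0],[0,0,0]])

```text
time: 12.52
position: [0.6016, -0.0137, 0.0313]
ee_rot: [0.0, -0.116, 0.993, 0.0]
force: [0.7, 0.6, 0.5]
opening: 0.001
grip_force: 0.4
```

>>> servo_tool(xyz=[[0,-0.002,0],[0,-0.001,0],[0,0,0]], angular=[[0,0,0],[0,0,0],[0,0,0]])

```text
time: 12.9
position: [0.6022, -0.0167, 0.0313]
ee_rot: [0.0, -0.116, 0.993, -0.0]
force: [-0.7, 0.3, 0.1]
opening: 0.005
grip_force: 0.7
```

>>> servo_tool(xyz=[[0,-0.001,0],[0,-0.001,0],[0,0,0]], angular=[[0,0,0],[0,0,0],[0,0,0]])

```text
time: 13.28
position: [0.6025, -0.0174, 0.0313]
ee_rot: [-0.0, -0.117, 0.993, 0.001]
force: [-3.3, 4.7, 3.6]
opening: 0.0
grip_force: 2.8
```

The force rises to about 6 N at the expected position, so the end is against the stop. Back off, rise, open the fingers and come round in front of the case for the final fence push.

>>> servo_tool(xyz=[[0,0.01,0],[0,0.012,0],[0,0,-0.03],[0,0,-0.04],[0,0,-0.03],[0.03,-0.02,0],[0.03,-0.02,0],[0.03,-0.02,0],[0,-0.02,0],[0,0,0]], angular=[[0,0,0],[0,0,0],[0,0,0],[0,0,0],[0,0,0],[0,0,0],[0,0,0],[0,0,0],[0,0,0],[0,0,0]], jaw=0)

```text
time: 14.52
position: [0.5284, -0.0965, 0.1314]
ee_rot: [0.0, -0.115, 0.993, -0.0]
force: [0.5, -0.1, 1.1]
opening: 0.002
grip_force: 0.0
```

>>> servo_tool(xyz=[[0,0,0],[0,0,0],[0,0,0.03],[0,0,0.03],[0,0,0.025],[0,0,0.015],[0,0,0]], angular=[[0,0,0],[0,0,0],[0,0,0],[0,0,0],[0,0,0],[0,0,0],[0,0,0]], jaw=0.55)

```text
time: 15.4
position: [0.5281, -0.0954, 0.0306]
ee_rot: [-0.001, -0.117, 0.993, 0.0]
force: [0.7, -0.3, -0.4]
opening: 0.547
grip_force: 0.0
```

```bash
python3 - <<'E'
from fit import *
f=np.array([.620,.051,.237])
s=readout.observe(); q=s["position"]; print(np.round(infence([*q[:2],2*np.arcsin(abs(s["ee_rot"][1]))],f),4))
im=[]
for n in("top","side"):
    p=get_image(n);i=p["pixels"]; u=proj(p,[[.60,-.08,.03]])[0].astype(int)
    im.append(cv2.resize(i[u[1]-60:u[1]+60,max(0,u[0]-80):u[0]+80],(400,300),interpolation=cv2.INTER_CUBIC))
cv2.imwrite("pics/c.png",np.hstack(im))
E
```

```text
[-0.1237 -0.1207 -0.0034]
```

View pics/c.png

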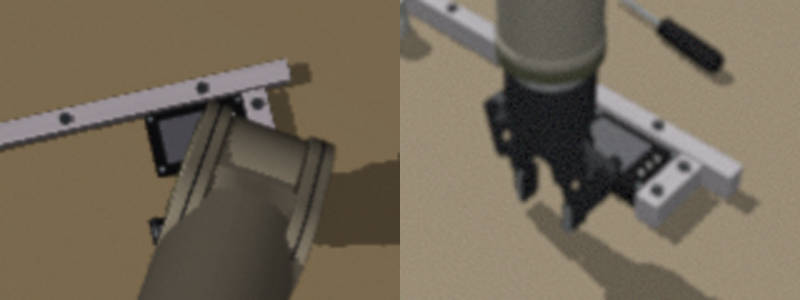

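The case end is at the stop and its long side is almost at the fence. Push toward the fence.

>>> servo_tool(xyz=[[-0.01,0,0],[-0.01,0,0],[-0.008,0,0],[-0.006,0,0],[-0.005,0,0],[-0.003,0,0],[-0.003,0,0],[0,0,0]], angular=[[0,0,0],[0,0,0],[0,0,0],[0,0,0],[0,0,0],[0,0,0],[0,0,0],[0,0,0]])

```text
time: 16.5
position: [0.5724, -0.0853, 0.0313]
ee_rot: [0.0, -0.116, 0.993, 0.0]
force: [-0.0, 0.0, -0.4]
opening: 0.55
grip_force: 0.0
```

>>> servo_tool(xyz=[[-0.002,0,0],[-0.001,0,0],[0,0,0]], angular=[[0,0,0],[0,0,0],[0,0,0]])

```text
time: 16.88
position: [0.5752, -0.0846, 0.0313]
ee_rot: [0.0, -0.116, 0.993, 0.0]
force: [-1.2, 0.3, -0.2]
opening: 0.548
grip_force: 0.0
```

>>> servo_tool(xyz=[[-0.001,0,0],[-0.001,0,0],[0,0,0]], angular=[[0,0,0],[0,0,0],[0,0,0]])

```text
time: 17.25
position: [0.5759, -0.0844, 0.0311]
ee_rot: [-0.001, -0.116, 0.993, 0.0]
force: [-6.9, -0.1, 5.4]
opening: 0.549
grip_force: 3.2
```

>>> servo_tool(xyz=[[-0.001,0,0],[-0.001,0,0],[0,0,0],[0,0,0]], angular=[[0,0,0],[0,0,0],[0,0,0],[0,0,0]])

```text
time: 17.75
position: [0.5782, -0.0838, 0.0311]
ee_rot: [-0.001, -0.116, 0.993, 0.0]
force: [-5.3, -0.3, 3.7]
opening: 0.55
grip_force: 2.5
```

>>> servo_tool(xyz=[[0.003,0,0],[0.01,0,0],[0.02,0,0],[0.01,0,-0.03],[0,0,-0.04],[0.0,0,-0.04],[0,0,-0.04],[0,0.04,0],[0,0.04,0],[0,0.04,0],[0,0.04,0],[0,0.04,0],[0,0,0]], angular=[[0,0,0],[0,0,0],[0,0,0],[0,0,0],[0,0,0],[0,0,0],[0,0,0],[0,0,0],[0,0,0],[0,0,0],[0,0,0],[0,0,0],[0,0,0]])

```text
time: 19.38
position: [0.4899, 0.1039, 0.1811]
ee_rot: [0.0, -0.119, 0.993, 0.001]
force: [0.6, -0.6, -0.1]
opening: 0.553
grip_force: 0.0
```

```bash
python3 - <<'E'
from fit import *
f=np.array([.620,.051,.237])
V=[get_image("top"),get_image("side")]
c,s=np.cos(f[2]),np.sin(f[2]); x0=np.array([f[0]-c*.031+s*.128,f[1]-s*.031-c*.128,.237])
for r in fitcase(V,x0)[1:]: print(r,np.round(infence(r[0],f),4))
im=[]
for p in V:
    i=p["pixels"]; u=proj(p,[[.61,-.09,.03]])[0].astype(int)
    im.append(cv2.resize(i[u[1]-38:u[1]+37,u[0]-50:u[0]+50],(400,300),interpolation=cv2.INTER_CUBIC))
cv2.imwrite("pics/d.png",np.hstack(im))
E
```

```text
(array([ 0.6216, -0.0789,  0.2327]), np.float64(68.4)) [-0.0289 -0.1266 -0.0043]
(array([ 0.6222, -0.0849,  0.195 ]), np.float64(553.8)) [-0.0298 -0.1326 -0.042 ]
```

View pics/d.png

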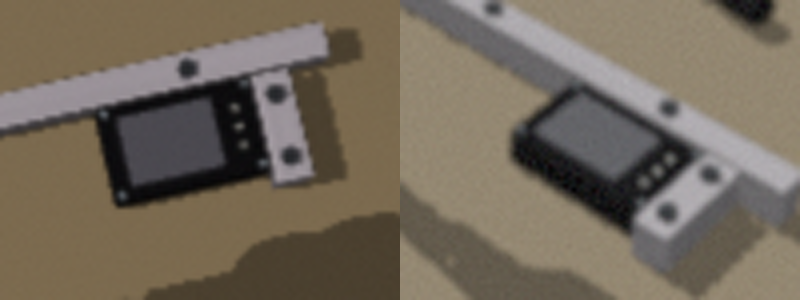

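It looks flush, but in the last push the case slid about 2 mm further than first contact. There's plenty of time, so I'll push both sides again more firmly, starting with the end.

>>> servo_tool(xyz=[[-0.02,-0.03,0],[-0.02,-0.03,0],[-0.02,-0.03,0],[-0.02,-0.03,0],[0,0,0.03],[0,0,0.04],[0,0,0.04],[0,0,0.025],[0,0,0.015],[0,0,0]], angular=[[0,0,0],[0,0,0],[0,0,0],[0,0,0],[0,0,0],[0,0,0],[0,0,0],[0,0,0],[0,0,0],[0,0,0]], jaw=0)

```text
time: 20.72
position: [0.5962, 0.0017, 0.0309]
ee_rot: [-0.001, -0.116, 0.993, -0.0]
force: [-0.5, -0.2, -0.3]
opening: -0.004
grip_force: 0.0
```

>>> servo_tool(xyz=[[0,-0.008,0],[0,-0.006,0],[0,-0.004,0],[0,-0.002,0],[0,0,0]], angular=[[0,0,0],[0,0,0],[0,0,0],[0,0,0],[0,0,0]])

```text
time: 21.35
position: [0.6013, -0.0168, 0.0314]
ee_rot: [0.0, -0.116, 0.993, 0.0]
force: [0.1, -0.1, 1.4]
opening: -0.001
grip_force: 0.0
```

>>> servo_tool(xyz=[[0,-0.001,0],[0,-0.001,0],[0,0,0]], angular=[[0,0,0],[0,0,0],[0,0,0]])

```text
time: 21.72
position: [0.6015, -0.0176, 0.0312]
ee_rot: [-0.0, -0.117, 0.993, 0.001]
force: [-2.6, 5.5, 2.9]
opening: 0.002
grip_force: 2.7
```

>>> servo_tool(xyz=[[0,-0.001,0],[0,-0.001,0],[0,0,0]], angular=[[0,0,0],[0,0,0],[0,0,0]])

```text
time: 22.1
position: [0.6015, -0.0178, 0.0312]
ee_rot: [-0.001, -0.117, 0.993, 0.002]
force: [-4.8, 9.4, 5.7]
opening: -0.002
grip_force: 5.6
```

>>> servo_tool(xyz=[[0,-0.001,0],[0,-0.001,0],[0,0,0]], angular=[[0,0,0],[0,0,0],[0,0,0]])

```text
time: 22.48
position: [0.6015, -0.0179, 0.0312]
ee_rot: [-0.001, -0.118, 0.993, 0.003]
force: [-9.8, 15.5, 8.7]
opening: 0.002
grip_force: 8.5
```

The end is against a hard contact: it holds at 18 N without moving. Now the fence side again.

>>> servo_tool(xyz=[[0,0.01,0],[0,0.016,0],[0,0,-0.03],[0,0,-0.04],[0,0,-0.03],[0.03,-0.02,0],[0.03,-0.02,0],[0.03,-0.02,0],[0,-0.02,0],[0,0,0]], angular=[[0,0,0],[0,0,0],[0,0,0],[0,0,0],[0,0,0],[0,0,0],[0,0,0],[0,0,0],[0,0,0],[0,0,0]])

```text
time: 23.72
position: [0.5275, -0.097, 0.1314]
ee_rot: [0.0, -0.115, 0.993, -0.0]
force: [0.4, -0.5, 0.0]
opening: 0.002
grip_force: 0.0
```

>>> servo_tool(xyz=[[0,0,0],[0,0,0],[0,0,0.03],[0,0,0.03],[0,0,0.025],[0,0,0.015],[0,0,0]], angular=[[0,0,0],[0,0,0],[0,0,0],[0,0,0],[0,0,0],[0,0,0],[0,0,0]], jaw=0.55)

```text
time: 24.6
position: [0.5271, -0.0956, 0.0306]
ee_rot: [-0.001, -0.116, 0.993, 0.0]
force: [0.8, 0.4, 0.9]
opening: 0.551
grip_force: 0.0
```

>>> servo_tool(xyz=[[-0.01,0,0],[-0.01,0,0],[-0.008,0,0],[-0.006,0,0],[-0.006,0,0],[-0.005,0,0],[-0.003,0,0],[0,0,0]], angular=[[0,0,0],[0,0,0],[0,0,0],[0,0,0],[0,0,0],[0,0,0],[0,0,0],[0,0,0]])

```text
time: 25.6
position: [0.5743, -0.0848, 0.0312]
ee_rot: [-0.0, -0.116, 0.993, 0.0]
force: [0.4, -0.4, -0.6]
opening: 0.548
grip_force: 0.0
```

>>> servo_tool(xyz=[[-0.002,0,0],[-0.001,0,0],[0,0,0]], angular=[[0,0,0],[0,0,0],[0,0,0]])

```text
time: 25.98
position: [0.5772, -0.0841, 0.0313]
ee_rot: [0.0, -0.116, 0.993, 0.0]
force: [-0.7, 0.6, 0.4]
opening: 0.548
grip_force: 0.0
```

>>> servo_tool(xyz=[[-0.001,0,0],[-0.001,0,0],[0,0,0]], angular=[[0,0,0],[0,0,0],[0,0,0]])

```text
time: 26.35
position: [0.5782, -0.0839, 0.0312]
ee_rot: [-0.001, -0.116, 0.993, 0.0]
force: [-4.9, 0.8, 4.4]
opening: 0.554
grip_force: 2.4
```

>>> servo_tool(xyz=[[-0.001,0,0],[-0.001,0,0],[0,0,0]], angular=[[0,0,0],[0,0,0],[0,0,0]])

```text
time: 26.72
position: [0.5783, -0.0839, 0.0309]
ee_rot: [-0.003, -0.116, 0.993, 0.001]
force: [-14.2, 0.2, 11.7]
opening: 0.546
grip_force: 6.8
```

Hard contact at the same place as before, so the case is flush on both sides. Back away and check the result.

>>> servo_tool(xyz=[[0.003,0,0],[0.004,0,0],[0.02,0,0],[0.02,0,-0.03],[0,0,-0.04],[0.0,0,-0.04],[0,0,-0.04],[0,0.04,0],[0,0.04,0],[0,0.04,0],[0,0.04,0],[0,0.04,0],[0,0,0],[0,0,0]], angular=[[0,0,0],[0,0,0],[0,0,0],[0,0,0],[0,0,0],[0,0,0],[0,0,0],[0,0,0],[0,0,0],[0,0,0],[0,0,0],[0,0,0],[0,0,0],[0,0,0]])

```text
time: 28.48
position: [0.4893, 0.0998, 0.1814]
ee_rot: [0.0, -0.116, 0.993, -0.0]
force: [0.3, -0.7, 1.5]
opening: 0.548
grip_force: 0.0
```

```bash
python3 - <<'E'
from fit import *
f=np.array([.620,.051,.237])
V=[get_image("top"),get_image("side")]
c,s=np.cos(f[2]),np.sin(f[2]); x0=np.array([f[0]-c*.031+s*.128,f[1]-s*.031-c*.128,.237])
r=fitcase(V,x0)[1]; print(r,np.round(infence(r[0],f),4))
im=[]
for p in V:
    i=p["pixels"]; u=proj(p,[[.61,-.09,.03]])[0].astype(int)
    im.append(cv2.resize(i[u[1]-38:u[1]+37,u[0]-50:u[0]+50],(400,300),interpolation=cv2.INTER_CUBIC))
cv2.imwrite("pics/e.png",np.hstack(im))
E
```

```text
(array([ 0.6217, -0.0788,  0.2355]), np.float64(68.3)) [-0.0288 -0.1266 -0.0015]
```

View pics/e.png

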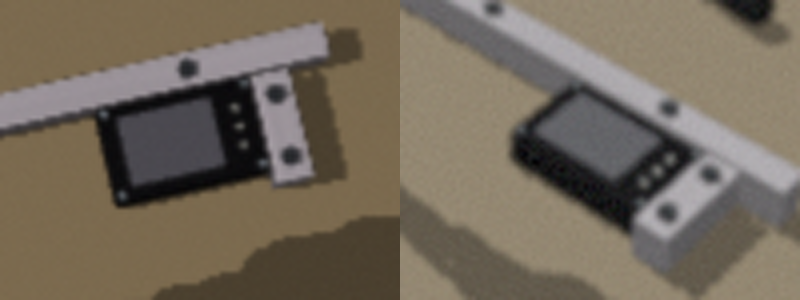

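The case lies flush: its long edge, (100,110) to (245,80) in the left crop, is on the fence, and its right end is on the stop at (258,120). Nothing is touching it, so I'll hand the job in.

```bash
python3 -c "
from rig import order
print(order.close_job())"
```

```text
the job is handed in; nothing more can be done
None
```

I pushed the case flush against the fence and up against the stop, and it held firm under a final push on each side; I then backed the arm away and handed the job in at about 28.6 s, but the hand-in gave no verdict.

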